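# Set a batten against the fence and the length stop for sawing

## Robot

A 6-joint arm with a two-finger parallel gripper is mounted at the origin on the work surface. World frame = base frame: x ahead of the robot, y to its left, z up, the work surface at z = 0. Lengths are in m, angles in rad, forces in N, time in s.
With the tool pointing down it reaches from about 0.375 to 0.9 m from the base axis. Payload 3.1 kg.
Tool frame: the origin (TCP) lies midway between the tips of the shut fingers; the grasp point (between the pads) lies 19 mm behind it; z points along the fingers, y is the direction in which the jaws open and shut (so a half turn about z gives the same grasp; the last joint's range is limited). The gripper opens to 85 mm and grips with 20 to 120 N. Pads are 22 mm wide; open, the fingers measure 114 mm over their backs; the gripper's body (76 mm by 85 mm) begins 54 mm behind the grasp point. The pads swing forward as they close: fully open they stand 13 mm farther back than shut.
Start: joints at [-1.379, 0.527, 1.433, -0, 1.181, -0.178], TCP at [0.226, -0.582, 0.231] pointing down, gripper open.
Joint ranges: [-3.08, 3.08], [-0.75, 2.2], [0.22, 2.44], [-1.43, 4.57], [0, 2.65], [-2.85, 2.85]. Speed limits (rad/s): [2.79, 2.79, 3.14, 3.14, 3.14, 3.14].

## Interface

Orientations are given as a unit quaternion [x, y, z, w].
In Python, from station import manip gives the robot as it stands.
- The arm moves only by the tool servo_tool, never from a script. Its argument "motion" is a list of rows, each a list of 7 numbers: the shift along the tool's x, y, z in mm, then the turn, a rotation vector about the tool's x, y, z in rad, then the opening, from -1 (shut) to 1 (fully open), so that 0 is half open. In form: [[x, y, z, rx, ry, rz, hand], ...]. A call has 1 to 12 rows; each row shifts and turns the pose as measured when the row begins, along the tool's axes as they then stand; what a row does not reach is not made up. A row lasts 1/12 s, in which the tool goes at most 41.7 mm and 7.16 degrees, less where a joint would pass 70% of its speed; a pose out of reach is approached as far as the arm can. A call with a gripper value outside its range is refused whole. The fingers move at their own pace and stop on an object; "grip_force" is the grip in N (left out, the last holds). Time passes only in rows, so rows that do not move let the fingers close. It gives the time, the measured TCP pose, the force and the opening at its end, in the units of the state.
- manip.sense(): the state, without advancing time (a new reading comes with each control period).
- manip.snapshot(name): name is "scene" or "top" or "wrist"; returns a dict with "frame" (420x560x3 uint8, red, green, blue), "mtx" (3x3 intrinsics, pixels), "world_from_camera" (4x4, takes a point from camera to world coordinates). Camera axes: x right, y up, looking along -z (the intrinsics and any distortion apply to the point x, -y, -z); pixel columns grow to the right and rows downward; lengths in m; the calibration is good to about 2 mm. A picture is of the moment at which its call begins. There is no depth.
- manip.sign_off(): hands the job in, once; it reports no verdict.
The state is a dict: "t": time; "q": joint angles; "qd": joint speeds; "tau": joint torques, N m; "tcp_pos": TCP position; "tool_rot": TCP orientation; "force": force on the tool from outside, world axes, zero at the start; "ft_torque": the same for the moment, N m; "finger_gap": opening from 0.0 (shut) to 1.0 (fully open).
Only numpy, scipy, OpenCV 4.12 (cv2) and the standard library are available. Lean on these libraries where they do the work, as an engineer would, in place of code of your own. Each camera call takes 0.05 s, during which the arm holds its last target.

## Task

Get the batten lying on the sawing board ready for cutting: swing the raised length stop farther from the saw kerf down in front of the fence, then push the batten flat against the fence and along it until its left end, as you face the fence, butts against that stop. Push with the fingers only - do not lift or tip the batten - and leave the other stop up and the other things on the board and the bench where they are.

Things in the scene. Friction and masses are not known exactly. Their poses are not given: they have to be found in the camera images.
- sawboard: Sawing board, fixed: dark film-faced plywood base 18 mm thick (x -190 to +80, y -220 to +320 mm) with an upright wooden fence (x 0 to 24 mm, 45 mm high above the base, full length), an aluminium track on its left part and a 3 mm saw kerf through both at y = 0. Origin: bench level, on the fence's front face (towards the robot), at the kerf. x into the fence, away from the robot; y left along it
- batten_center (a point): Centre of the loose pine batten, a plain stick 45 (its x) x 260 (its y) x 20 mm (its z), about 0.15 kg, lying flat on the base (centre 28 mm above the bench) in front of the fence, askew. Its long far side (+x) goes against the fence
- batten_end (a point): Middle of the batten's left end face (its +y end, 130 mm from the centre), which is to butt against the stop
- long_stop: Flip stop to be used, farther from the kerf: aluminium carriage 40 mm wide in y, fixed on the track, with a hinged arm and a black knob behind. Origin: on the base's top, in the fence's front plane, mid-width; axes as sawboard's. Hinge axis along y at x +12, z +70 mm. Arm down: its foot is at x -31 to -9, y -10 to +10, z 3 to 76 mm; the batten butts against its side at y = -10
- long_arm (a joint): Hinge angle of the long stop's arm, rad: 0 = down in front of the fence (working, its limit), 2.75 = tipped back to rest (its limit). It swings freely: above about 2.26 (balance) it falls back, below that it falls to 0 by itself
- long_foot (a point): Middle of the end face (22 x 20 mm) of the long stop arm's foot, a straight bar 73 mm long. Arm up, this end is the top, about 73 mm above the hinge axis and over it; from it the foot slants down and back (away from the robot) to an elbow 29 mm behind and 12 mm above the hinge axis. Push the foot's back towards the robot to swing it over
- short_stop: A second flip stop of the same make on the same track, nearer to the kerf (the right one of the two); to be left up. Origin and sizes as long_stop's
- short_arm (a joint): Hinge angle of the short stop's arm, as long_arm; to stay tipped back
- offcut: Loose pine offcut 45 x 38 x 20 mm lying on the base near its left end, beyond the long stop; origin under its centre. Leave alone
- pencil: Red flat carpenter's pencil 13 x 170 x 8 mm lying along y on the base near its front edge, left half; origin under its centre. Leave alone
- glue: White glue bottle, 60 mm across, 170 mm high, standing on the bench right of the board; origin under its centre. Leave alone
- tape: Grey tape measure 70 x 40 x 62 mm standing on the bench behind the board; origin under its centre. Leave alone
- mallet: Wooden mallet lying on the bench left of the board, handle pointing away from the robot, head (85 x 130 x 62 mm) centred at x = +155 mm; overall x = -120 to +208 mm. Leave alone
- tin: Open steel tin with screws, 74 mm across, 62 mm high, on the bench right of the board; origin under its centre. Leave alone

How it is judged:
By the outcome, as a careful person would: the job done as asked, in the order asked, and still so for the second after the job is handed in, with the robot touching nothing.
It also fails if it takes over 64 s, if anything falls off the work surface, if the arm or the gripper's body presses on something with over 40 N, if the wrist force passes 120 N, or if a joint passes its speed limit or range.

## Working session

There is one attempt and no reset: what is moved stays moved. The work goes in short steps, Python scripts to look and compute and a tool call to move; the robot and the scene stay as the last step left them, time stands still between calls to the robot, and variables do not carry over. Pictures are saved under pics/ and viewed, and the job is handed in when it is done.

Besides the shell and the picture viewer there is one more tool, called as name([rows], argument=value, ...), one row to a line, values as JSON. servo_tool: Moves the arm, as the interface text tells. Its arguments: {"type":"object","properties":{"motion":{"type":"array"},"grip_force":{"type":"number"}},"required":["motion"]}

```bash
mkdir -p pics; ls; python3 - <<'E'
from station import manip
import cv2, json, numpy as np
print(manip.sense())
for n in ["scene","top","wrist"]:
    s=manip.snapshot(n); cv2.imwrite(f"pics/{n}0.png",s["frame"][:,:,::-1]); np.savez(f"{n}0.npz",**{k:s[k] for k in("mtx","world_from_camera")}); print(n,s["mtx"].round(1).tolist(),s["world_from_camera"].round(3).tolist(),[k for k in s])
E
```

```text
pics
{'t': 0.0, 'q': array([-1.37848693e+00,  5.28475338e-01,  1.43386149e+00, -1.05010409e-05,
        1.18141044e+00, -1.78510710e-01]), 'qd': array([ 0.00205061,  0.00200966,  0.0006661 , -0.0007412 ,  0.00022614,
        0.00133926]), 'tau': array([ 3.28299666e-05, -4.42343009e+01, -1.78025687e+01, -2.36768318e-05,
        8.56399827e-03,  7.78838199e-06]), 'tcp_pos': array([ 0.22637038, -0.58181568,  0.23034097]), 'tool_rot': array([ 9.82859802e-01,  1.84351430e-01, -1.22878540e-05, -1.07724649e-03]), 'force': array([-0.48202848, -0.20712365, -0.1159264 ]), 'ft_torque': array([ 0.00512892, -0.03060361, -0.00863563]), 'finger_gap': 0.9991270162574689}
scene [[443.5, 0.0, 276.5], [0.0, 443.5, 216.8], [0.0, 0.0, 1.0]] [[-0.658, -0.62, 0.427, 1.19], [0.753, -0.542, 0.373, 0.537], [0.0, 0.567, 0.824, 1.281], [0.0, 0.0, 0.0, 1.0]] ['frame', 'mtx', 'world_from_camera']
top [[431.5, 0.0, 280.8], [0.0, 431.5, 205.2], [0.0, 0.0, 1.0]] [[0.014, 0.995, -0.1, 0.459], [-1.0, 0.015, 0.009, 0.018], [0.01, 0.1, 0.995, 1.245], [0.0, 0.0, 0.0, 1.0]] ['frame', 'mtx', 'world_from_camera']
wrist [[347.2, 0.0, 283.3], [0.0, 347.2, 211.6], [0.0, 0.0, 1.0]] [[0.363, 0.895, 0.259, 0.291], [-0.932, 0.349, 0.098, -0.557], [-0.003, -0.277, 0.961, 0.374], [0.0, 0.0, 0.0, 1.0]] ['frame', 'mtx', 'world_from_camera']
```

View pics/top0.png

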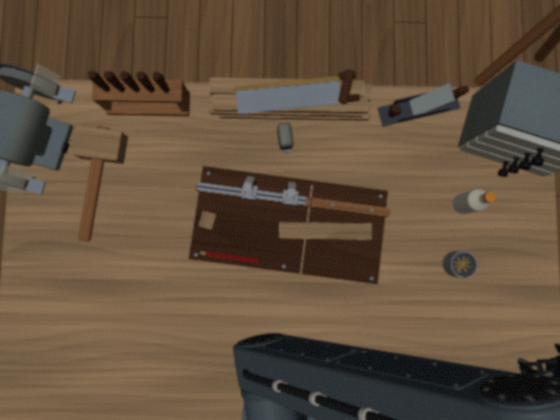

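View pics/scene0.png

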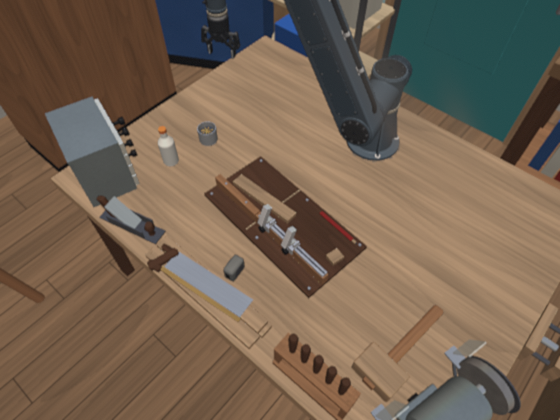

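View pics/wrist0.png

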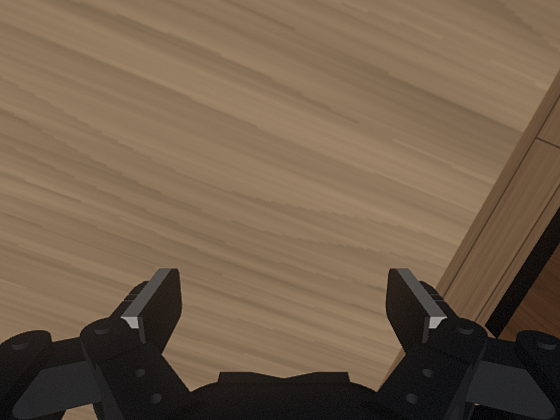

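The top view shows the board with its kerf at about (306,230). The stops are at about (249,187) (long) and (290,193) (short), and the batten runs from about (279,231) to (372,231). The offcut is at (207,220) and the pencil at (230,257). Next I'll enlarge the crops.

```bash
python3 - <<'E'
import cv2
a=cv2.imread("pics/top0.png")[155:295,180:400]; cv2.imwrite("pics/top0c.png",cv2.resize(a,None,fx=3.6,fy=3.6,interpolation=cv2.INTER_CUBIC))
a=cv2.imread("pics/scene0.png")[145:300,195:375]; cv2.imwrite("pics/scene0c.png",cv2.resize(a,None,fx=3.8,fy=3.8,interpolation=cv2.INTER_CUBIC))
E
```

```text
(no output)
```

View pics/top0c.png

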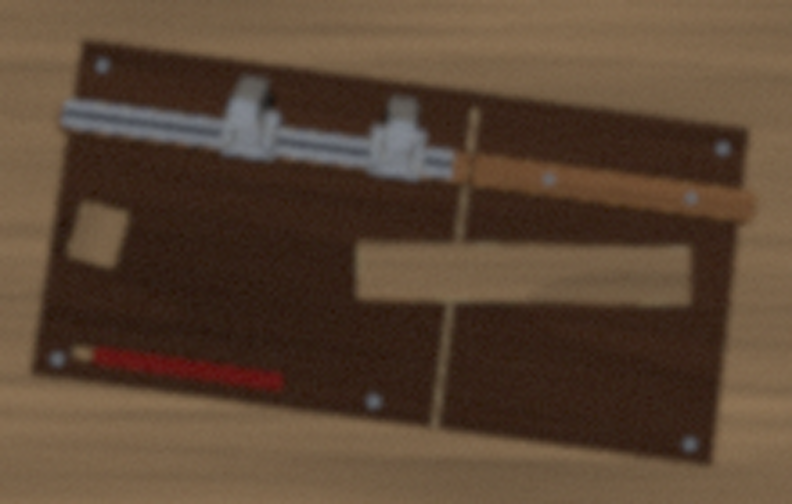

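View pics/scene0c.png

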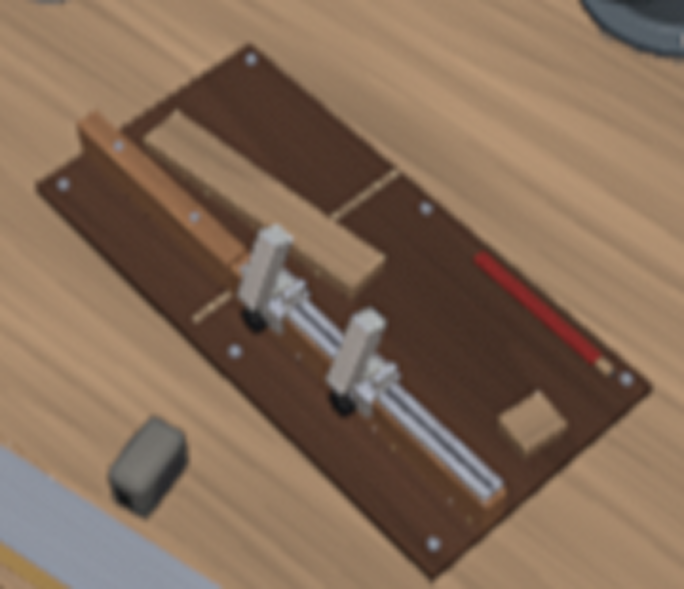

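```bash
cat > h.py <<'E'
import numpy as np, cv2
def ray(c,uv):
    K=c["mtx"];T=c["world_from_camera"]
    d=np.array([(uv[0]-K[0,2])/K[0,0],-(uv[1]-K[1,2])/K[1,1],-1.])
    return T[:3,3],T[:3,:3]@d
def onz(c,uv,z):
    o,d=ray(c,uv); return o+d*(z-o[2])/d[2]
def proj(c,p):
    K=c["mtx"];T=c["world_from_camera"]
    q=T[:3,:3].T@(np.asarray(p)-T[:3,3]); return np.array([K[0,2]+K[0,0]*q[0]/-q[2],K[1,2]-K[1,1]*q[1]/-q[2]])
def tri(c1,u1,c2,u2):
    A=[];b=[]
    for c,u in((c1,u1),(c2,u2)):
        o,d=ray(c,u);d=d/np.linalg.norm(d);P=np.eye(3)-np.outer(d,d);A.append(P);b.append(P@o)
    p=np.linalg.solve(sum(A),sum(b)); 
    return p,[np.linalg.norm(proj(c,p)-u) for c,u in((c1,u1),(c2,u2))]
def fit(loc,w):
    loc=np.array(loc,float);w=np.array(w)[:,:2];lc=loc-loc.mean(0);wc=w-w.mean(0)
    th=np.arctan2((lc[:,0]*wc[:,1]-lc[:,1]*wc[:,0]).sum(),(lc*wc).sum())
    R=np.array([[np.cos(th),-np.sin(th)],[np.sin(th),np.cos(th)]]);t=w.mean(0)-R@loc.mean(0)
    return th,R,t,np.linalg.norm((loc@R.T+t)-w,axis=1)
E
python3 - <<'E'
from h import *
T=np.load("top0.npz");S=np.load("scene0.npz")
tp=lambda u:np.array(u)/3.6+[180,155]-.35
sp=lambda u:np.array(u)/3.8+[195,145]-.35
loc=[(.08,.32),(.08,-.22),(-.19,-.22),(-.19,.32)]
w=[onz(T,tp(u),.018) for u in[(84,41),(748,129),(711,463),(35,374)]]
r=fit(loc,w);print("top",r[0],r[2],r[3])
w2=[onz(S,sp(u),.018) for u in[(433,578),(38,186),(248,44),(651,387)]]
r2=fit(loc,w2);print("scene",r2[0],r2[2],r2[3])
th,R,t,_=r
L=lambda p:(R.T@(p[:2]-t)).round(4)
for n,u in dict(bl=(357,241),bl2=(357,301),br=(691,244),br2=(692,305)).items():
    p=onz(T,tp(u),.038);print(n,p.round(4),L(p))
for n,u,v in [("longfoot",(255,82),(370,318)),("shortfoot",(404,103),(273,236))]:
    p,e=tri(T,tp(u),S,sp(v));print(n,p.round(4),L(p),e)
E
```

```text
top -0.11671726695937373 [ 0.57686913 -0.07371671] [0.00283045 0.00327827 0.00392011 0.00390408]
scene -0.11993018265380473 [ 0.57850041 -0.0711654 ] [0.0016121  0.00503069 0.00208224 0.0037172 ]
bl [0.5334 0.0122 0.038 ] [-0.0531  0.0803]
bl2 [0.4869 0.0115 0.038 ] [-0.0993  0.0742]
br [ 0.5349 -0.2482  0.038 ] [-0.0214 -0.1782]
br2 [ 0.4875 -0.2486  0.038 ] [-0.0684 -0.1841]
longfoot [0.6276 0.0933 0.1837] [0.0309 0.1718] [np.float64(4.115056920934931), np.float64(3.4661480761385643)]
shortfoot [ 0.6165 -0.0128  0.1838] [0.0323 0.0651] [np.float64(2.635316072876169), np.float64(2.1438127411778476)]
```

servo_tool([
  [0,0,-15,0,0,0.12,-1],
  [0,0,-15,0,0,0.12,-1],
  [5,-10,-15,0,0,0.12,-1],
  [10,-25,-15,0,0,0.125,-1],
  [15,-33,0,0,0,0,-1],
  [15,-33,0,0,0,0,-1],
  [15,-33,0,0,0,0,-1],
  [15,-33,0,0,0,0,-1],
  [15,-33,0,0,0,0,-1],
  [15,-33,0,0,0,0,-1],
  [15,-33,0,0,0,0,-1],
  [15,-33,0,0,0,0,-1],
])

```text
t: 1.15
tcp_pos: [0.3953, -0.2956, 0.2895]
tool_rot: [0.997, -0.073, -0.001, -0.002]
force: [-0.3, -0.2, 0.2]
finger_gap: 0.003
```

servo_tool([
  [15,-33,0,0,0,0,-1],
  [15,-33,0,0,0,0,-1],
  [15,-33,0,0,0,0,-1],
  [15,-33,0,0,0,0,-1],
  [15,-33,0,0,0,0,-1],
  [15,-33,0,0,0,0,-1],
  [15,-33,0,0,0,0,-1],
  [10,-33,0,0,0,0,-1],
  [5,-10,0,0,0,0,-1],
  [0,0,0,0,0,0,-1],
  [0,0,0,0,0,0,-1],
])

```text
t: 2.07
tcp_pos: [0.5602, -0.0203, 0.2883]
tool_rot: [0.998, -0.068, -0.002, -0.003]
force: [-0.6, -0.5, 0.6]
finger_gap: 0.005
```

```bash
python3 - <<'E'
from station import manip
import cv2, numpy as np
q=manip.sense();print(q["t"],q["tcp_pos"],q["tool_rot"],q["force"])
for n in ["wrist"]:
    s=manip.snapshot(n); cv2.imwrite(f"pics/{n}1.png",s["frame"][:,:,::-1]); np.savez(f"{n}1.npz",**{k:s[k] for k in("mtx","world_from_camera")})
    cv2.imwrite("pics/wrist1b.png",cv2.resize(s["frame"][:,:,::-1],(784,588),interpolation=cv2.INTER_CUBIC))
E
```

```text
2.0667 [ 0.56021633 -0.0203012   0.28834958] [ 0.99765835 -0.0682605  -0.00246379 -0.00349909] [-0.64178553 -0.48875404  0.5642635 ]
```

View pics/wrist1b.png

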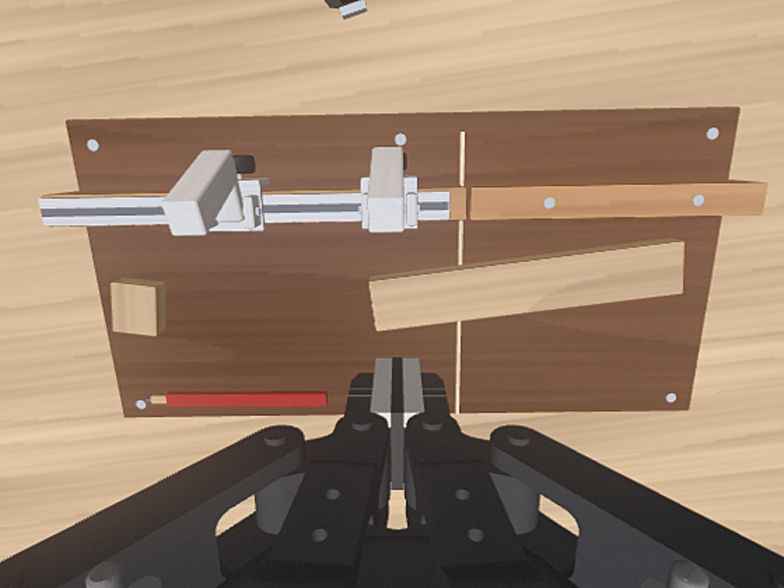

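```bash
python3 - <<'E'
import cv2
a=cv2.imread("pics/wrist1.png")[95:175,100:320]; cv2.imwrite("pics/w1c.png",cv2.resize(a,None,fx=3.6,fy=3.6,interpolation=cv2.INTER_CUBIC))
E
```

```text
(no output)
```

View pics/w1c.png

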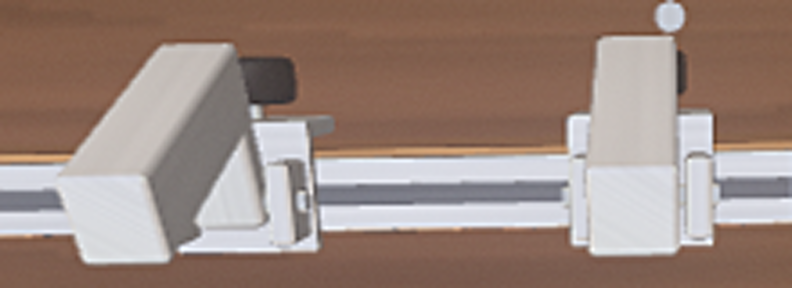

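```bash
python3 - <<'E'
from h import *
W=np.load("wrist1.npz");k=lambda u:(np.array(u)+.5)/1.4-.5
loc=[(.08,.32),(.08,-.22),(-.19,-.22),(-.19,.32)]
w=[onz(W,k(u),.018) for u in[(67,121),(740,107),(690,410),(125,416)]]
r=fit(loc,w);print(r[0],r[2],r[3]); th,R,t,_=r
L=lambda p:(R.T@(p[:2]-t)).round(4)
for u in[(463,132),(459,412)]:print("kerf",L(onz(W,k(u),.018)))
print("batten",[L(onz(W,k(u),.038)).tolist() for u in[(369,283),(377,331),(684,242),(684,293)]])
print("fence top front R",[L(onz(W,k(u),.063)).tolist() for u in[(470,220),(765,213)]])
print("offcut",[L(onz(W,k(u),.038)).tolist() for u in[(111,283),(157,335)]])
np.savez("board.npz",th=th,R=R,t=t)
for n,yc in(("long",.172),("short",.065)):
  for p in[(-.0,.143)]:
    pass
E
```

```text
-0.11808688430817584 [ 0.57528301 -0.07632814] [0.00149579 0.00154913 0.00048279 0.00157481]
kerf [0.0645 0.0002]
kerf [-0.1886 -0.0012]
batten [[-0.0548, 0.0789], [-0.0978, 0.0734], [-0.0245, -0.1788], [-0.0678, -0.1852]]
fence top front R [[-0.0003, -0.0009], [0.0012, -0.2214]]
offcut [[-0.0513, 0.2961], [-0.0985, 0.2646]]
```

```bash
python3 - <<'E'
from h import *
from station import manip
W=np.load("wrist1.npz");B=np.load("board.npz");R,t=B["R"],B["t"]
L=lambda p:(R.T@(p[:2]-t)).round(4)
f=lambda u:np.array(u)/3.6+[100,95]-.36
for n,u in (("long",(116,219)),("short",(634,210)),("long back L",(60,178)),("long back R",(148,178)),("long front R",(170,258)),("short backL",(588,168)),("short front R",(680,250))):print(n,L(onz(W,f(u),.162)),f(u))
print("long carriage right/left", L(onz(W,f((318,250)),.07)),"short carr",L(onz(W,f((572,243)),.07)),L(onz(W,f((713,243)),.07)))
p=manip.sense();print(L(p["tcp_pos"]),p["tcp_pos"][2])
from scipy.spatial.transform import Rotation as Ro
M=Ro.from_quat(p["tool_rot"]).as_matrix();print((np.c_[R.T@M[:2],].round(4)),M[2].round(4))
E
```

```text
long [0.0168 0.1708] [131.86222222 155.47333333]
short [0.0168 0.0591] [275.75111111 152.97333333]
long back L [0.0257 0.1816] [116.30666667 144.08444444]
long back R [0.0254 0.1627] [140.75111111 144.08444444]
long front R [0.0082 0.1602] [146.86222222 166.30666667]
short backL [0.0259 0.0687] [262.97333333 141.30666667]
short front R [0.0081 0.0494] [288.52888889 164.08444444]
long carriage right/left [-0.0041  0.1541] short carr [-0.0033  0.0802] [-0.004   0.0394]
[-0.0217  0.0534] 0.28835540014776156
[[ 0.9998 -0.0196 -0.0053]
 [-0.0196 -0.9998  0.007 ]] [-0.0054 -0.0068 -1.    ]
```

servo_tool([
  [16,-20,6,0.005,-0.005,-0.02,-1],
  [16,-20,6,0,0,0,-1],
  [16,-20,6,0,0,0,-1],
  [16,-20,6,0,0,0,-1],
  [16,-20,6,0,0,0,-1],
  [16,-18,6,0,0,0,-1],
  [2,0,0,0,0,0,-1],
  [0,0,0,0,0,0,-1],
])

```text
t: 2.78
tcp_pos: [0.6717, 0.0696, 0.2502]
tool_rot: [0.998, -0.069, -0.008, -0.003]
force: [0.6, -0.2, 0.1]
finger_gap: -0.003
```

```bash
cat > st.py <<'E'
from h import *
from station import manip
from scipy.spatial.transform import Rotation as Ro
B=np.load("board.npz");R,t=B["R"],B["t"]
L=lambda p:(R.T@(p[:2]-t)).round(4)
def st():
    p=manip.sense();M=Ro.from_quat(p["tool_rot"]).as_matrix()
    print("t",p["t"],"loc",L(p["tcp_pos"]),"z",p["tcp_pos"][2].round(4),"toolx",(R.T@M[:2,0]).round(4),"toolz",(R.T@M[:2,2]).round(4),"F",(R.T@p["force"][:2]).round(1),p["force"][2].round(1),"gap",round(p["finger_gap"],3))
def snap(n,i,crop=None,s=1):
    q=manip.snapshot(n);a=q["frame"][:,:,::-1];np.savez(f"{n}{i}.npz",**{k:q[k] for k in("mtx","world_from_camera")})
    cv2.imwrite(f"pics/{n}{i}.png",a)
    if crop: a=a[crop[1]:crop[3],crop[0]:crop[2]]
    cv2.imwrite(f"pics/{n}{i}v.png",cv2.resize(a,None,fx=s,fy=s,interpolation=cv2.INTER_CUBIC))
E
python3 -c "
from st import *
st()"
```

```text
t 2.7833 loc [0.0785 0.1563] z 0.2502 toolx [ 0.9997 -0.0208] toolz [-0.0154  0.0056] F [ 0.6 -0.2] 0.1 gap -0.003
```

servo_tool([
  [-2,-10,5,-0.005,0.015,-0.02,-1],
  [-2,-8,15,0,0,-0.01,-1],
  [0,0,22,0,0,0,-1],
  [0,0,22,0,0,0,-1],
  [0,0,22,0,0,0,-1],
  [0,0,18,0,0,0,-1],
  [0,0,6,0,0,0,-1],
  [0,0,0,0,0,0,-1],
])

```text
t: 3.45
tcp_pos: [0.6662, 0.0699, 0.1412]
tool_rot: [0.998, -0.063, 0.001, 0.003]
force: [0.3, 0.2, -0.6]
finger_gap: -0.001
```

```bash
python3 -c "
from st import *
st();snap('wrist',2,None,1.3)"
```

```text
t 3.45 loc [0.073 0.156] z 0.1412 toolx [ 1.     -0.0073] toolz [ 0.0015 -0.0051] F [0.3 0.2] -0.6 gap -0.001
```

View pics/wrist2v.png

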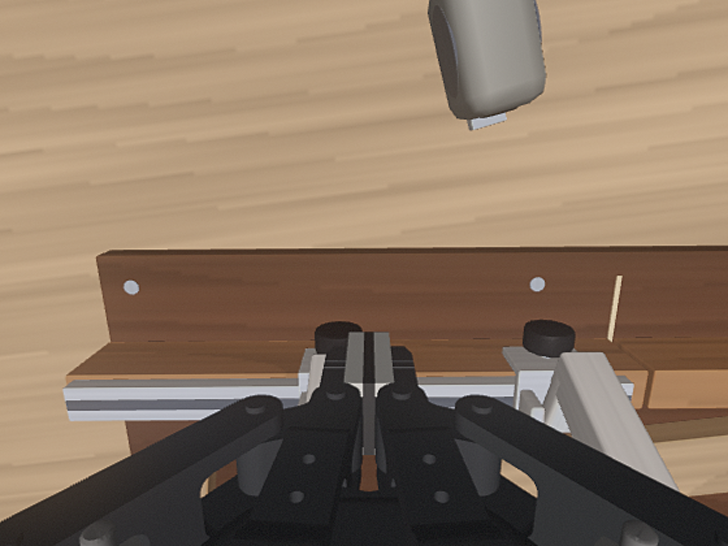

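servo_tool([
  [0,-10,0,0,0,0,-1],
  [0,-6,0,0,0,-0.01,-1],
  [0,0,0,0,0,0,-1],
])

```text
t: 3.75
tcp_pos: [0.6703, 0.0847, 0.1457]
tool_rot: [0.998, -0.059, 0.004, 0.003]
force: [0.2, -0.0, -0.2]
finger_gap: 0.002
```

```bash
python3 -c "
from st import *
st()"
```

```text
t 3.75 loc [0.0754 0.1711] z 0.1457 toolx [1.e+00 1.e-04] toolz [ 0.0076 -0.0048] F [0.2 0. ] -0.2 gap 0.002
```

servo_tool([
  [-12,0,4,0,0,0,-1],
  [-12,0,1,0,0,0,-1],
  [-8,0,0,0,0,0,-1],
  [-8,0,0,0,0,0,-1],
  [-8,0,0,0,0,0,-1],
  [-8,0,0,0,0,0,-1],
  [-8,0,0,0,0,0,-1],
])

```text
t: 4.33
tcp_pos: [0.6118, 0.0946, 0.1475]
tool_rot: [0.998, -0.057, 0.014, 0.003]
force: [0.6, 0.3, -0.6]
finger_gap: -0.0
```

```bash
python3 -c "
from st import *
st()
snap('scene',3,(195,145,375,300),3.8)"
```

```text
t 4.3333 loc [0.0162 0.174 ] z 0.1475 toolx [0.9996 0.0049] toolz [ 0.0292 -0.0037] F [0.6 0.4] -0.6 gap -0.0
```

View pics/scene3v.png

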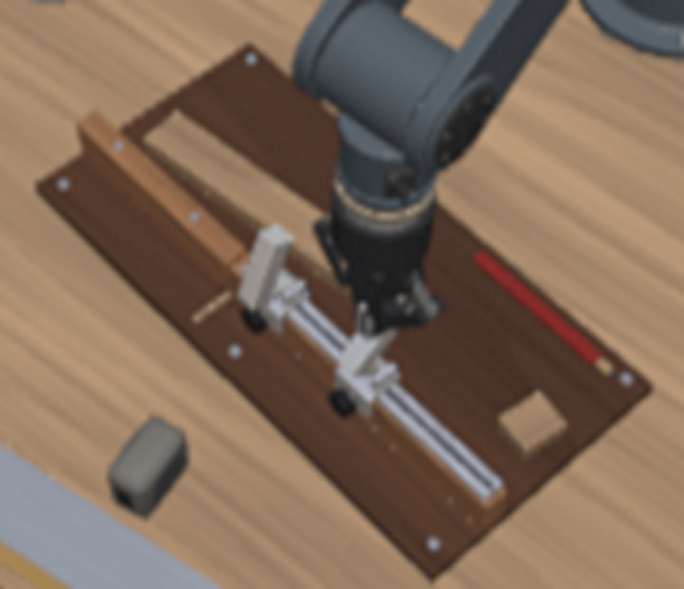

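The foot is tilting forward ahead of the fingers, at about (365,350) in the crop. I'll keep pushing past its balance point.

servo_tool([
  [-9,1,3,0,-0.02,0,-1],
  [-9,0,2,0,-0.01,0,-1],
  [-9,0,1,0,0,0,-1],
  [-9,0,0,0,0,0,-1],
  [0,0,0,0,0,0,-1],
])

```text
t: 4.8
tcp_pos: [0.568, 0.0984, 0.1394]
tool_rot: [0.998, -0.057, -0.006, 0.002]
force: [-0.3, 0.6, 0.1]
finger_gap: 0.003
```

```bash
python3 -c "
from st import *
st()
snap('scene',4,(195,145,375,300),3.8)"
```

```text
t 4.8 loc [-0.0278  0.1726] z 0.1394 toolx [0.9999 0.0047] toolz [-0.0118 -0.0041] F [-0.4  0.5] 0.1 gap 0.003
```

View pics/scene4v.png

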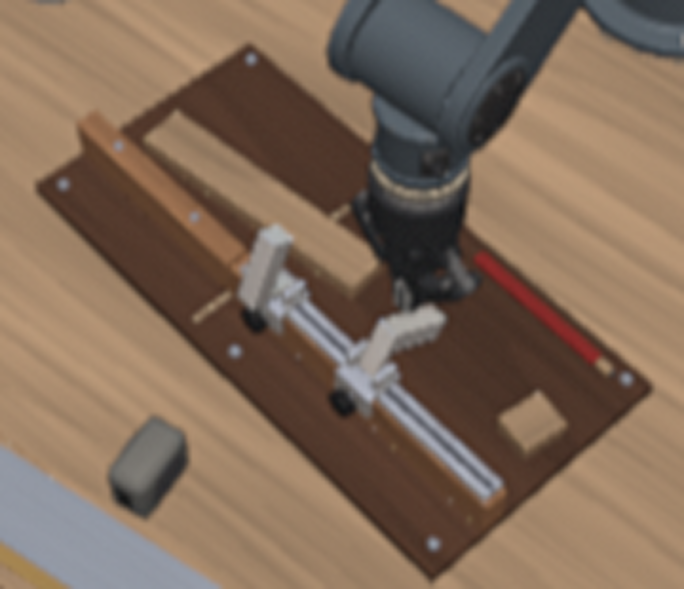

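servo_tool([
  [0,0,-20,0,0.01,0,-1],
  [-5,5,-20,0,0,0,-1],
  [-12,25,-10,0,0,0,-1],
  [-12,28,0,0,0,0,1],
  [-12,28,0,0,0,0,1],
  [-12,28,0,0,0,0,1],
  [-12,28,0,0,0,0,1],
  [-12,28,0,0,0,0,1],
  [-12,28,0,0,0,0,1],
  [-8,20,0,0,0,0,1],
  [0,5,0,0,0,0,1],
  [0,0,0,0,0,0,1],
])

```text
t: 5.85
tcp_pos: [0.4509, -0.1222, 0.194]
tool_rot: [0.998, -0.055, 0.009, 0.004]
force: [-0.1, -0.0, 0.1]
finger_gap: 0.999
```

```bash
python3 -c "
from st import *
st()
snap('wrist',5,None,1.4)"
```

```text
t 5.85 loc [-0.1181 -0.0602] z 0.194 toolx [0.9998 0.0086] toolz [ 0.0175 -0.0073] F [-0.1 -0.1] 0.1 gap 0.999
```

View pics/wrist5v.png

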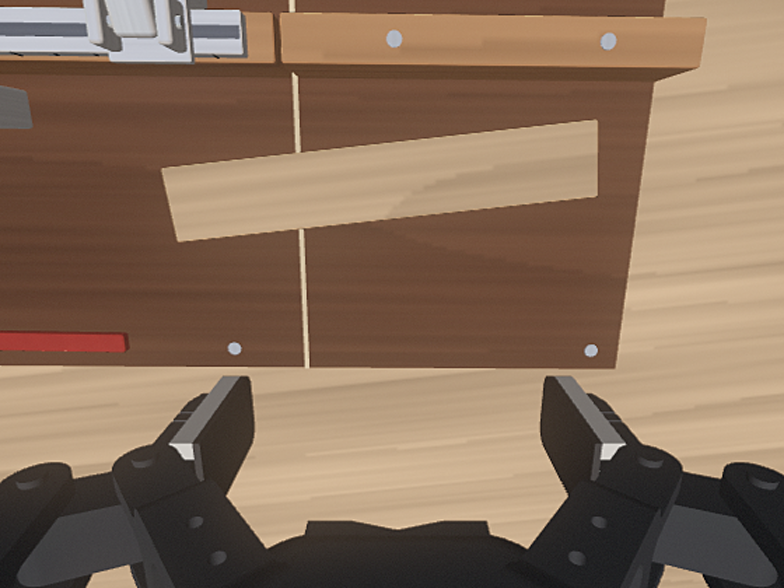

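servo_tool([
  [-6,-3,15,0.007,-0.015,0.008,1],
  [-4,-2,22,0,0,0,1],
  [0,0,25,0,0,0,1],
  [0,0,25,0,0,0,1],
  [0,0,25,0,0,0,1],
  [0,0,25,0,0,0,1],
  [0,0,15,0,0,0,1],
  [0,0,0,0,0,0,1],
])

```text
t: 6.57
tcp_pos: [0.4548, -0.1106, 0.0385]
tool_rot: [0.999, -0.054, 0.01, 0.002]
force: [0.1, 0.6, -0.8]
finger_gap: 1.0
```

```bash
python3 -c "
from st import *
st()
k=lambda u:(np.array(u)+.5)/1.4-.5
W=np.load('wrist5.npz')
print([L(onz(W,k(u),.038)).tolist() for u in[(162,169),(178,242),(598,120),(598,197)]])
print('foot bottom',L(onz(W,k((32,128)),.021)))"
```

```text
t 6.5667 loc [-0.1156 -0.0483] z 0.0385 toolx [0.9998 0.0107] toolz [ 0.0193 -0.0037] F [0.  0.6] -0.8 gap 1.0
[[-0.0541, 0.0788], [-0.0979, 0.074], [-0.0241, -0.179], [-0.0683, -0.1842]]
foot bottom [-0.0305  0.1637]
```

servo_tool([
  [-4,2,8,0.003,-0.02,0.01,1],
  [-2,2,10,0,0,0,1],
  [0,0,6,0,0,0,1],
  [0,0,2,0,0,0,1],
])

```text
t: 6.9
tcp_pos: [0.4514, -0.1121, 0.0119]
tool_rot: [0.998, -0.057, -0.0, 0.001]
force: [-0.5, -0.5, -1.2]
finger_gap: 1.002
```

```bash
python3 -c "
from st import *
st()"
```

```text
t 6.9 loc [-0.1188 -0.0502] z 0.0119 toolx [1.     0.0039] toolz [-0.     -0.0014] F [-0.4 -0.5] -1.2 gap 1.002
```

servo_tool([
  [6,0,0,0,0,0,1],
  [6,0,0,0,0,0,1],
  [5,0,0,0,0,0,1],
  [5,0,0,0,0,0,1],
  [5,0,0,0,0,0,1],
  [5,0,0,0,0,0,1],
  [5,0,0,0,0,0,1],
  [5,0,0,0,0,0,1],
])

```text
t: 7.57
tcp_pos: [0.4986, -0.1173, 0.0148]
tool_rot: [0.998, -0.057, 0.001, 0.001]
force: [-0.3, 0.7, 0.2]
finger_gap: 1.003
```

```bash
python3 -c "
from st import *
st();snap('wrist',6,None,1.4)"
```

```text
t 7.5667 loc [-0.0713 -0.0497] z 0.0148 toolx [1.     0.0042] toolz [ 0.003  -0.0026] F [-0.4  0.7] 0.2 gap 1.003
```

View pics/wrist6v.png

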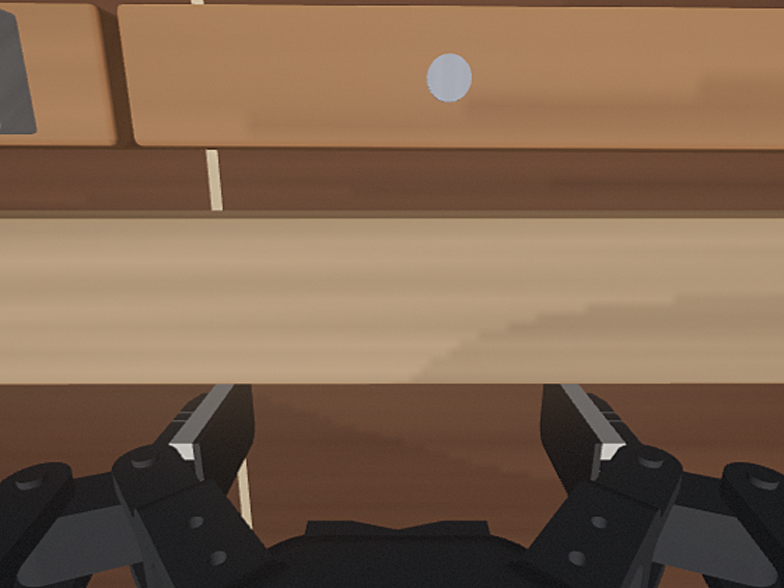

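The batten is now square to the fence, with both fingertips on its near side (row 384). About 15 mm of gap remains, so I'll finish the push.

servo_tool([
  [4,0,2,0,0,0,1],
  [4,0,1,0,0,0,1],
  [3,0,0,0,0,0,1],
  [3,0,0,0,0,0,1],
  [2,0,0,0,0,0,1],
  [2,0,0,0,0,0,1],
])

```text
t: 8.12
tcp_pos: [0.5142, -0.1184, 0.0111]
tool_rot: [0.998, -0.058, -0.004, -0.0]
force: [-5.9, -0.9, 2.3]
finger_gap: 0.997
```

```bash
python3 -c "
from st import *
st();snap('wrist',7,None,1.4)"
```

```text
t 8.1167 loc [-0.0557 -0.049 ] z 0.0111 toolx [1.    0.003] toolz [-0.0071 -0.0003] F [-5.7 -1.6] 2.3 gap 0.997
```

View pics/wrist7v.png

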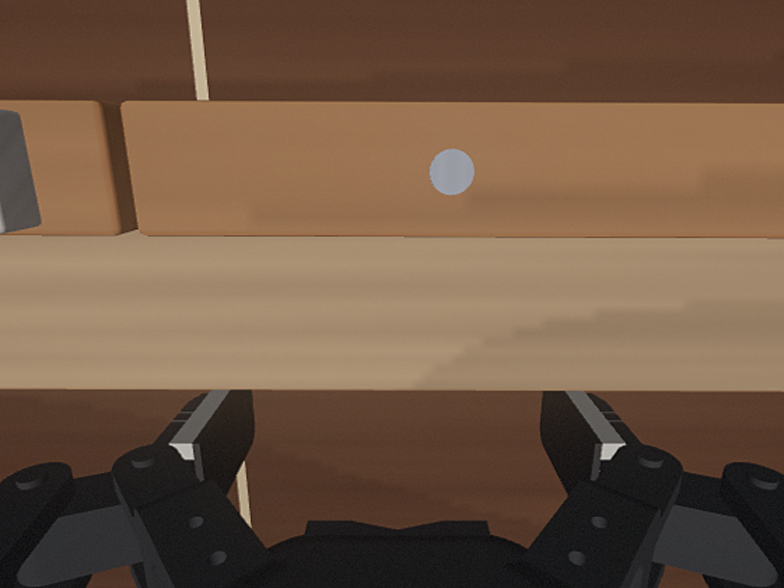

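servo_tool([
  [-8,0,0,0,0,0,1],
  [-10,0,-2,0,0,0,1],
  [0,0,-25,0,0.007,0,1],
  [0,5,-25,0,0,0,0],
  [0,28,-25,0,0,0,-1],
  [8,28,-5,0,0,0,-1],
  [10,28,0,0,0,0,-1],
  [10,28,0,0,0,0,-1],
  [10,28,0,0,0,0,-1],
  [8,26,0,0,0,0,-1],
  [2,5,0,0,0,0,-1],
  [0,0,0,0,0,0,-1],
])

```text
t: 9.17
tcp_pos: [0.5184, -0.3023, 0.0972]
tool_rot: [0.998, -0.056, 0.002, 0.002]
force: [0.6, 0.1, -0.3]
finger_gap: -0.0
```

```bash
python3 -c "
from st import *
st();snap('wrist',8,None,1.4)"
```

```text
t 9.1667 loc [-0.0299 -0.2311] z 0.0972 toolx [1.     0.0069] toolz [ 0.0042 -0.0041] F [0.6 0.2] -0.3 gap -0.0
```

View pics/wrist8v.png

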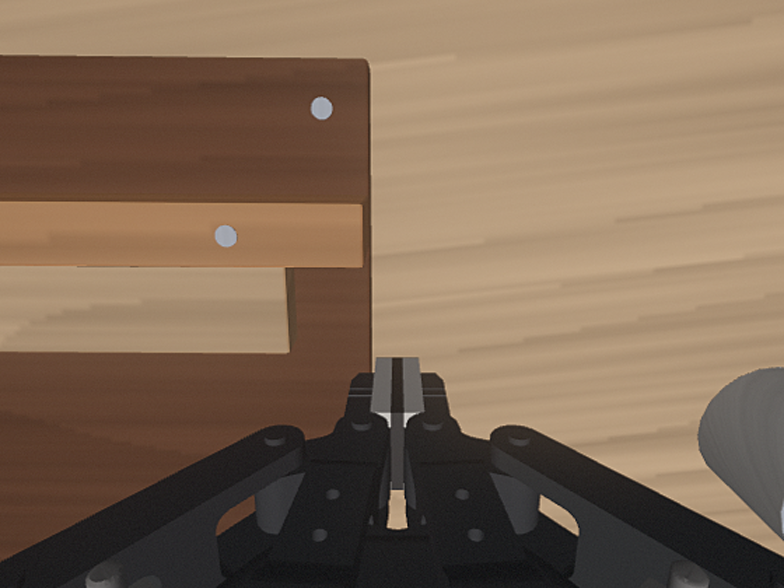

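```bash
python3 -c "
from st import *
k=lambda u:(np.array(u)+.5)/1.4-.5
W=np.load('wrist8.npz')
for z in(.062,.1,.17):print(z,L(onz(W,k((700,430)),z)))
print('batten R',[L(onz(W,k(u),.038)) for u in[(287,268),(290,353)]],'fence edge',L(onz(W,k((200,266)),.063)),'near',L(onz(W,k((50,353)),.038)))
T=np.load('top0.npz')
print('tin',L(onz(T,(460,264),.06)),'glue cap',L(onz(T,(490,198),.17)))"
```

```text
0.062 [-0.0687 -0.3587]
0.1 [-0.0458 -0.3316]
0.17 [-0.0036 -0.2817]
batten R [array([-0.0061, -0.185 ]), array([-0.0452, -0.1842])] fence edge [ 1.000e-04 -1.581e-01] near [-0.0458 -0.0766]
tin [-0.1029 -0.4236] glue cap [ 0.0693 -0.4372]
```

servo_tool([
  [3,-6,15,0.003,-0.004,0.007,-1],
  [2,-4,20,0,0,0,-1],
  [0,0,18,0,0,0,-1],
  [0,0,12,0,0,0,-1],
  [0,0,4,0,0,0,-1],
  [0,0,0,0,0,0,-1],
])

```text
t: 9.72
tcp_pos: [0.521, -0.2793, 0.0216]
tool_rot: [0.998, -0.057, -0.004, -0.003]
force: [0.3, 0.2, 0.1]
finger_gap: -0.002
```

```bash
python3 -c "
from st import *
st()"
```

```text
t 9.7167 loc [-0.03  -0.208] z 0.0216 toolx [1.     0.0043] toolz [-0.0083  0.0065] F [0.3 0.3] 0.1 gap -0.002
```

servo_tool([
  [4,-3,-3,-0.005,0.008,0.004,-1],
  [0,-6,-1,0,0,0,-1],
  [0,-7,0,0,0,0,-1],
  [0,-7,0,0,0,0,-1],
  [0,-7,0,0,0,0,-1],
  [0,-7,0,0,0,0,-1],
  [0,-7,0,0,0,0,-1],
  [0,-7,0,0,0,0,-1],
])

```text
t: 10.38
tcp_pos: [0.533, -0.2229, 0.0286]
tool_rot: [0.998, -0.058, 0.002, 0.001]
force: [1.5, -0.7, -0.2]
finger_gap: -0.0
```

```bash
python3 -c "
from st import *
st();snap('wrist',9,None,1.4)"
```

```text
t 10.3833 loc [-0.0248 -0.1505] z 0.0286 toolx [1.     0.0018] toolz [ 0.0038 -0.001 ] F [ 1.6 -0.6] -0.2 gap -0.0
```

View pics/wrist9v.png

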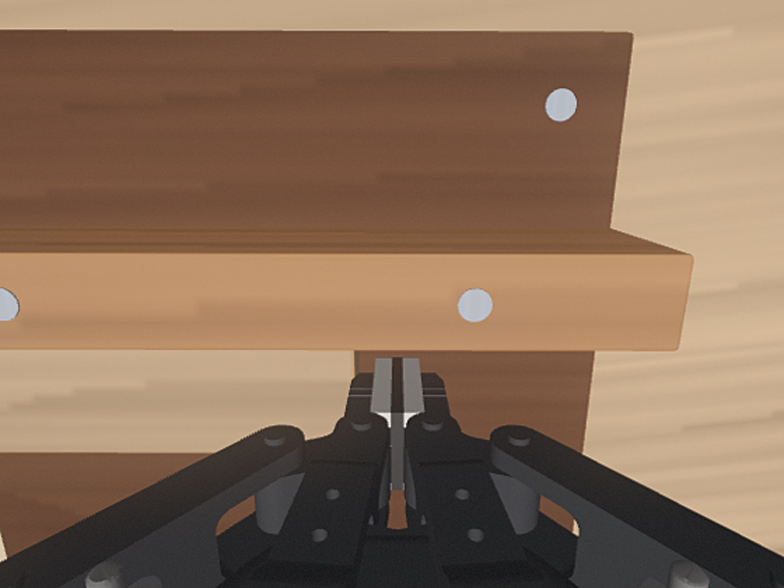

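servo_tool([
  [0,-6,2,0,0,0,-1],
  [0,-6,1,0,0,0,-1],
  [0,-6,0,0,0,0,-1],
  [0,-6,0,0,0,0,-1],
  [0,-4,0,0,0,0,-1],
])

```text
t: 10.85
tcp_pos: [0.5362, -0.1973, 0.0288]
tool_rot: [0.998, -0.056, 0.003, 0.005]
force: [-0.0, -1.1, 0.3]
finger_gap: -0.004
```

```bash
python3 -c "
from st import *
k=lambda u:(np.array(u)+.5)/1.4-.5
print(L(onz(np.load('wrist9.npz'),k((355,352)),.038)))
st();snap('scene',10,(195,145,375,300),3.8)"
```

```text
[-0.011  -0.1388]
t 10.85 loc [-0.0246 -0.1247] z 0.0288 toolx [1.     0.0069] toolz [ 0.0057 -0.0097] F [ 0.1 -1.1] 0.3 gap -0.004
```

View pics/scene10v.png

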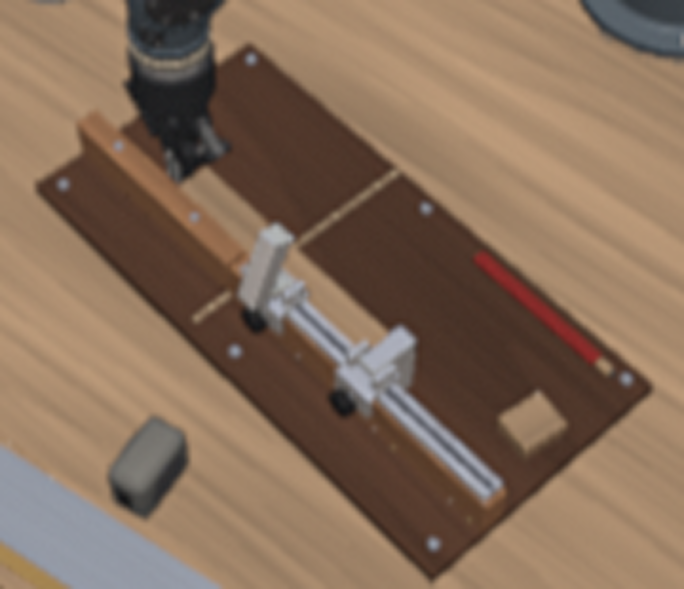

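servo_tool([
  [0,-4,2,0.009,-0.005,0.005,-1],
  [0,-4,1,0,0,0,-1],
  [0,-3,1,0,0,0,-1],
  [0,-3,0,0,0,0,-1],
  [0,-2,0,0,0,0,-1],
])

```text
t: 11.32
tcp_pos: [0.5373, -0.1879, 0.0289]
tool_rot: [0.999, -0.054, -0.0, 0.006]
force: [-0.4, -0.5, -0.4]
finger_gap: -0.002
```

```bash
python3 -c "
from st import *
st()"
```

```text
t 11.3167 loc [-0.0245 -0.1153] z 0.0289 toolx [0.9999 0.0102] toolz [ 0.0003 -0.0126] F [-0.3 -0.5] -0.4 gap -0.002
```

servo_tool([
  [0,-3,1,0,0,0,-1],
  [0,-3,1,0,0,0,-1],
  [0,-3,0,0,0,0,-1],
  [0,-3,0,0,0,0,-1],
])

```text
t: 11.65
tcp_pos: [0.5383, -0.1825, 0.0291]
tool_rot: [0.999, -0.05, -0.0, 0.012]
force: [-6.3, -14.9, -0.8]
finger_gap: -0.0
```

```bash
python3 -c "
from st import *
st()"
```

```text
t 11.65 loc [-0.0242 -0.1098] z 0.0291 toolx [0.9998 0.0183] toolz [ 0.0008 -0.0245] F [ -4.5 -15.5] -0.8 gap -0.0
```

servo_tool([
  [0,5,0,0,0,0,-1],
  [0,10,0,0.02,0,0.015,-1],
  [0,8,0,0,0,0,-1],
  [0,0,-20,0,0,0,-1],
  [-5,-10,-30,0,0,0,-1],
  [-10,-30,-30,0,0,0,-1],
  [-10,-30,-30,0,0,0,-1],
  [-10,-30,-20,0,0,0,-1],
  [-10,-30,0,0,0,0,-1],
  [-10,-30,0,0,0,0,-1],
  [-5,-10,0,0,0,0,-1],
  [0,0,0,0,0,0,-1],
])

```text
t: 12.65
tcp_pos: [0.4965, -0.0221, 0.1601]
tool_rot: [0.998, -0.061, -0.0, -0.002]
force: [-0.4, -1.0, 0.1]
finger_gap: 0.0
```

```bash
python3 -c "
from st import *
st();snap('wrist',11,None,1.4);snap('scene',11,(195,145,375,300),3.8)"
```

```text
t 12.65 loc [-0.0846  0.0446] z 0.1601 toolx [ 1.     -0.0048] toolz [-0.0005  0.0039] F [-0.2 -1. ] 0.1 gap 0.0
```

View pics/wrist11v.png

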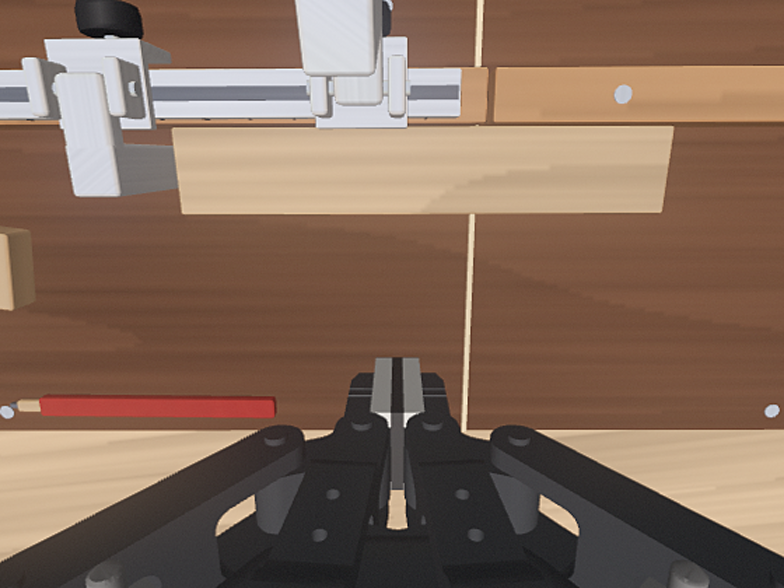

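View pics/scene11v.png

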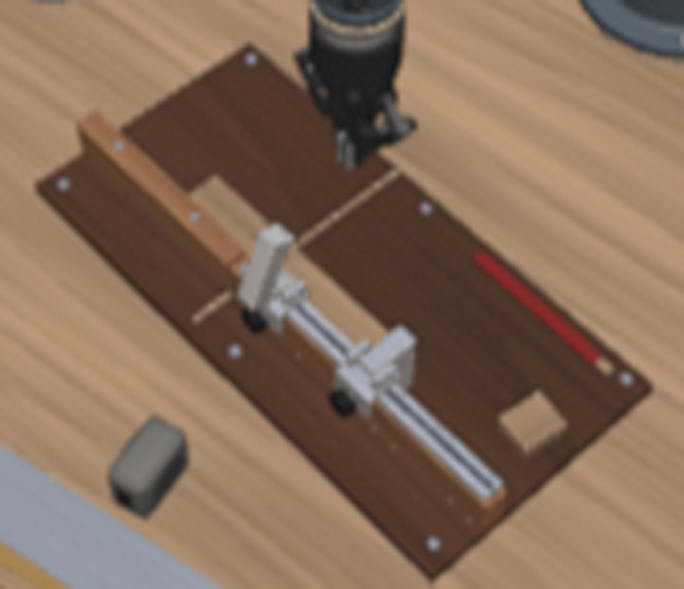

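```bash
python3 - <<'E'
from st import *
k=lambda u:(np.array(u)+.5)/1.4-.5
W=np.load('wrist11.npz')
for n,u in dict(farL=(173,128),farR=(673,127),nearL=(183,214),nearR=(662,212)).items(): print(n,L(onz(W,k(u),.038)))
print("kerf front",L(onz(W,k((464,430)),.018)),"front edge",L(onz(W,k((650,430)),.018)))
print("fence front edge",L(onz(W,k((700,122)),.063)))
tw=lambda x,y,z:np.r_[R@[x,y]+t,z]
for p in [(0,-.05,.038),(0,-.05,.063),(-.045,.161,.038),(-.045,-.099,.038),(0,.161,.038),(-.009,.161,.021),(-.031,.161,.021)]: print(p,((proj(W,tw(*p))+.5)*1.4-.5).round(1))
a=cv2.imread("pics/wrist11.png")[40:165,30:250];cv2.imwrite("pics/w11c.png",cv2.resize(a,None,fx=3.6,fy=3.6,interpolation=cv2.INTER_CUBIC))
E
```

```text
farL [-0.0004  0.1601]
farR [-0.0011 -0.0984]
nearL [-0.0447  0.1605]
nearR [-0.0446 -0.0992]
kerf front [-0.19    0.0003] front edge [-0.1902 -0.123 ]
fence front edge [-0.0002 -0.0973]
(0, -0.05, 0.038) [579.2 125.2]
(0, -0.05, 0.063) [598.2 121.9]
(-0.045, 0.161, 0.038) [182.2 214.6]
(-0.045, -0.099, 0.038) [661.6 212.8]
(0, 0.161, 0.038) [171.2 127.2]
(-0.009, 0.161, 0.021) [187.1 146. ]
(-0.031, 0.161, 0.021) [191.9 186.4]
```

View pics/w11c.png

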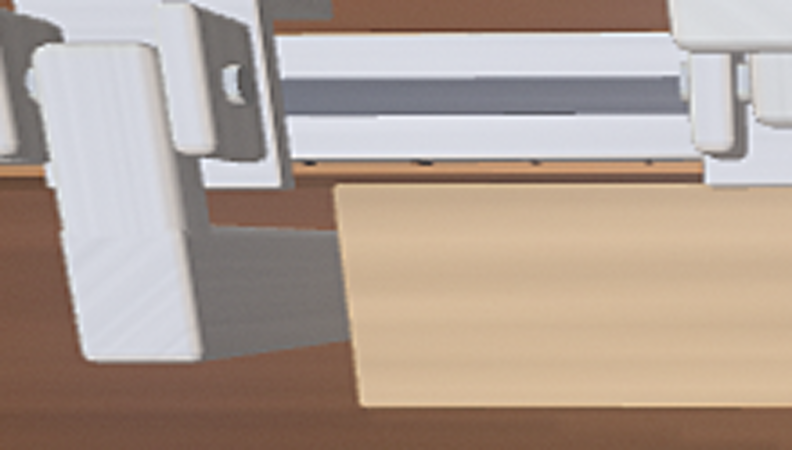

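```bash
python3 -c "
from st import *
snap('top',12);a=cv2.imread('pics/top12.png').astype(int);b=cv2.imread('pics/top0.png').astype(int)
d=np.abs(a-b).max(2)
for n,(x,y) in dict(offcut=(207,220),tape=(285,135),glue=(470,200),tin=(460,264),mallet=(95,180)).items(): print(n,d[y-14:y+14,x-14:x+14].max())
st();print(manip.sign_off())"
```

```text
offcut 16
tape 10
glue 12
tin 11
mallet 10
t 12.8 loc [-0.0824  0.0416] z 0.1599 toolx [ 1.    -0.008] toolz [0.0014 0.0028] F [-0.3 -1.2] -0.2 gap -0.003
the job is handed in; nothing more can be done
None
```

I did the job in the order asked and handed it in at about 12.8 s.

**What I did**
1. I swung the long stop down by pushing the back of its foot with the shut fingers, until it fell into the working position by itself.
2. I pushed the batten flat against the fence with the fingers open, one on each side of its middle.
3. I pushed its right end along the fence until it met the stop. The wrist force rose to about 16 N within 1 mm of the expected place. I then backed away clear of everything.

**Last checks (wrist camera)**
- **Against the fence:** the batten's near side is at x = −44.7 and −44.6 mm at its two ends, so it is parallel to the fence. −45 mm would be exactly against it.
- **Against the stop:** its left end is at y = 160 to 160.5 mm, and the stop face is at about 161 mm. Its far right corner read 1.1 mm short of the fence, which disagrees with the near side. I put this down to the limits of measuring in the picture and did not push again.
- **Everything else:** the short stop is still up. The offcut, tape, glue, tin and mallet show no change in the top view. I checked the pencil only by eye, and it looks unmoved.

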